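# Clamp a marble test slip in the sprung-arm jig

## Task

Load the marble test slip into the grey sample jig for carving: use the slip to draw back the sprung curved arm by its red post, lower it flat onto the black bed, slide it under the yellow lip and press it flush against the fixed edge with a push of about 10 N, then let go so that the arm's post holds it there. The stone chips easily, so set it down softly, never press it against the edge or lip with more than 15 N, and leave the other things on the bench where they are.

Things in the scene. Friction and masses are not known exactly. Their poses are not given: they have to be found in the camera images.
- slip: Loose white marble slip, a plain block 90 mm long (its x) x 50 mm wide (its y) x 22 mm thick (z), 0.2 to 0.36 kg, lying flat on the bench. Origin: centre of its underside. Both ends are alike. Grip it across its 50 mm width, fingertips about 9 mm above its underside, so that they stay clear of the jig.
- jig: Grey steel plate 200 mm (x) x 170 mm (y) x 12 mm, bolted to the bench; origin at the centre of its underside, z up. On it a black rubber bed, 118 x 58 mm, surface 14 mm above the bench. The loaded slip lies on the bed, its length along the jig's x, on the line y = +35 mm, between the fixed edge (its +x end) and the arm's red post (its -x end).
- slot (a point): Mean place of the foot of the fixed edge, at bed height, jig axes. The edge is the -x face of a rigid steel stop, 70 mm wide in y, square to the jig. The stop was clamped somewhere along its slots: the face is up to 8 mm to +x or -x of this point, its place is not measured and must be felt. On it a yellow lip overhangs the bed by 8 mm to -x; lip underside 25 mm, top 31 mm above the bed.
- bed (a point): Point on the bed surface, 14 mm above the bench, at jig x = +30, y = +35 mm: the mean place of the loaded slip's origin. The slip's true place is where its end meets the fixed edge, up to 8 mm to +x or -x of here. The rubber grips: the slip drags on it with up to about 1.3 times the load on the bed, so bed drag adds to the push felt at the hand. Lower the slip slowly onto it.
- springarm (a joint): Angle of the sprung curved arm, rad: 0 at rest on its stop, growing as the post is drawn back towards the jig's -x; hard stop at 0.45. 0.1 rad is 10 mm of post travel. The spring pushes the post to +x with about 1.2 N at rest, 1.5 to 3 N with the slip home (0.04 to 0.20 rad), 4.2 N at 0.34 rad (9 N per rad more): enough to hold the slip, but not to be relied on to slide it home.
- post (a point): Top centre of the arm's red post, a round upright 14 mm thick, from 3 to 50 mm above the bed. At rest its +x side is at jig x = -3 mm, 70 to 86 mm from the fixed edge. To let the 90 mm slip down clear of the lip it must be drawn back 12 to 28 mm; 33 mm is always enough. With its underside 36 mm above the bed the slip passes over the lip while its end still meets the post.
- pivot (a point): Top of the brass pivot (vertical axis) of the arm, at jig x = -20, y = -65 mm, 40 mm above the bench. From it the 10 mm thick steel arm, its axis 28 mm above the bench, bows away from the slip towards -x and ends at the post, 100 mm away; the slip only meets the post.
- brush: Bystander: small hand brush lying on the bench; origin near its middle. Leave alone.
- maquette: Bystander: small turned plaster maquette, 115 mm tall, 68 mm across its foot; origin under its centre. Leave alone.
- earmuff: Bystander: orange ear defenders lying flat, two cups 76 mm across, 130 mm apart along their y, black headband reaching 120 mm to their +x; origin between the cups, on the bench. Leave alone.
There are look-alikes about, which are no part of the job. Of the things that look like the slip, the middle-sized one is meant.

How it is judged:
By the outcome, as a careful person would: the job done as asked, in the order asked, and still so for the second after the job is handed in, with the robot touching nothing.
It also fails if it takes over 45 s, if anything falls off the work surface, if the arm or the gripper's body presses on something with over 40 N, if the wrist force passes 120 N, or if a joint passes its speed limit or range.

## Robot

A 6-joint arm with a two-finger parallel gripper is mounted at the origin on the work surface. World frame = base frame: x ahead of the robot, y to its left, z up, the work surface at z = 0. Lengths are in m, angles in rad, forces in N, time in s.
With the tool pointing down it reaches from about 0.35 to 0.975 m from the base axis. Payload 4.9 kg.
Tool frame: the origin (TCP) lies on the centre line of the jaws, within the pads' length; the fingertips stand manip.tip_reach ahead of it and the grasp point (between the pads) is the TCP (manip.tip_reach is the distance from the TCP to the fingertips, in m); z points along the fingers, y is the line along which they close (so a half turn about z gives the same grasp; the last joint's range is limited). The gripper opens to 85 mm and grips with 20 to 120 N. Pads are 22 mm wide; open, the fingers measure 114 mm over their backs; the gripper's body (76 mm by 85 mm) begins 54 mm behind the grasp point. The pads swing forward as they close: fully open they stand 13 mm farther back than shut.
Start: joints at [-1.231, 0.053, 1.613, -0, 1.476, -0.119], TCP at [0.277, -0.56, 0.25] pointing down, gripper open.
Joint ranges: [-3.01, 3.01], [-1.01, 2.22], [0.06, 2.58], [-1.02, 4.17], [0.09, 2.62], [-3.14, 3.14]. Speed limits (rad/s): [2.57, 2.57, 3.14, 3.14, 3.14, 3.14].

## Interface

Orientations are given as a unit quaternion [w, x, y, z].
In Python, from plant import manip gives the robot as it stands. The module is installed in compiled form; this text tells all that it offers.
- The arm moves only by the tool move_arm, never from a script. Its argument "rows" is a list of rows, each a list of 7 numbers: the shift along the tool's x, y, z in cm, then the turn, a rotation vector about the tool's x, y, z in degrees, then the opening, from -1 (shut) to 1 (fully open). In form: [[tx, ty, tz, ax, ay, az, jaw], ...]. A call has 1 to 20 rows; each row shifts and turns the commanded pose from where the row before left it, along the tool's axes as they then stand; what a row does not reach is not made up. A row lasts 1/12 s, in which the tool goes at most 41.7 mm and 7.16 degrees, less where a joint would pass 70% of its speed; a pose out of reach is approached as far as the arm can. A call is refused whole if a number of a shift passes 4.17 or a number of a turn 7.16, either way. A call with a gripper value outside its range is refused whole. The fingers move at their own pace and stop on an object; the grip force is fixed at half the most. Time passes only in rows, so rows that do not move let the fingers close. It gives the time, the measured TCP pose, the force, the opening and the grip force at its end, in the units of the state.
- manip.state(): the state, without advancing time (a new reading comes with each control period).
- manip.grab_frame(name): name is "scene" or "top" or "wrist"; returns a dict with "img" (480x640x3 uint8, blue, green, red), "mtx" (3x3 intrinsics, pixels), "R" (3x3) and "t" (3): a world point X has camera coordinates R X + t. Camera axes: x right, y down, z forward; pixel columns grow to the right and rows downward; lengths in m; the calibration is good to about 2 mm. A picture is of the moment at which its call begins. There is no depth.
- manip.job_done(): hands the job in; it is judged then, once.
The state is a dict: "time": time; "joint_pos": joint angles; "joint_vel": joint speeds; "joint_efforts": joint torques, N m; "tool_pos": TCP position; "tool_rot": TCP orientation; "contact_force": force on the tool from outside, world axes, zero at the start; "ft_torque": the same for the moment, N m; "gripper_width": opening from 0.0 (shut) to 1.0 (fully open); "grasp_force": force on a finger pad.
Only numpy, scipy, OpenCV 4.12 (cv2) and the standard library are available. Lean on these libraries where they do the work, as an engineer would, in place of code of your own. Each camera call takes 0.05 s, during which the arm holds its last target. There are 200 camera calls.

## Working session

There is one attempt and no reset: what is moved stays moved. The work goes in short steps, Python scripts to look and compute and a tool call to move; the robot and the scene stay as the last step left them, time stands still between calls to the robot, and variables do not carry over. Pictures are saved under pics/ and viewed, at most 10 in all, crops included, and the job is handed in when it is done.

Besides the shell and the picture viewer there is one more tool, called after ">>>" as name(argument=value, ...) on one line, values as JSON. move_arm: Moves the arm, as the interface text tells. Its arguments: {"type":"object","properties":{"rows":{"type":"array","items":{"type":"array","items":{"type":"number"}}}},"required":["rows"]}

```bash
mkdir -p pics
python3 - <<'E'
from plant import manip
import cv2,numpy as np,pickle
print(manip.tip_reach, manip.state())
d={}
for n in("scene","top","wrist"):
    f=manip.grab_frame(n); d[n]=f; cv2.imwrite(f"pics/{n}0.png",f["img"]); print(n,f["mtx"].tolist(),f["R"].round(4).tolist(),f["t"])
pickle.dump(d,open("f0.pkl","wb"))
E
```

```text
0.019 {'time': 0.0, 'joint_pos': array([-1.23100902e+00,  5.33887355e-02,  1.61427450e+00, -7.54717155e-06,
        1.47598621e+00, -1.18997668e-01]), 'joint_vel': array([-1.38203997e-03,  1.12865145e-03,  3.77037161e-04,  4.71919217e-04,
       -3.17187091e-03, -2.10688735e-05]), 'joint_efforts': array([-6.62295806e-04, -3.93677294e+01, -3.70177567e+01, -1.57282907e-04,
        7.17664356e-03,  7.53008749e-06]), 'tool_pos': array([ 0.27659465, -0.55982595,  0.24905486]), 'tool_rot': array([-1.02172421e-03,  9.73804117e-01,  2.27386200e-01, -1.17032784e-04]), 'contact_force': array([ 0.05069009, -0.18535326,  1.50659175]), 'ft_torque': array([0.00547527, 0.02349682, 0.00611161]), 'grasp_force': 0.0, 'gripper_width': 1.0015725796632136}
scene [[544.2205595852514, 0.0, 318.83529850378966], [0.0, 544.2205595852514, 241.7175996883852], [0.0, 0.0, 1.0]] [[0.5342, 0.8453, 0.0091], [0.4908, -0.3013, -0.8175], [-0.6883, 0.4412, -0.5759]] [-0.31537833 -0.22330843  1.57197111]
top [[621.7564045400868, 0.0, 323.18417408515796], [0.0, 621.7564045400868, 233.1611979411698], [0.0, 0.0, 1.0]] [[-0.0275, -0.9995, -0.016], [-0.995, 0.0289, -0.0957], [0.0961, 0.0133, -0.9953]] [0.02892226 0.55974791 1.28758672]
wrist [[330.5843081204393, 0.0, 313.8617117715844], [0.0, 330.5843081204393, 239.81343101139302], [0.0, 0.0, 1.0]] [[0.4426, -0.8967, -0.0016], [-0.8518, -0.421, 0.3117], [-0.2802, -0.1366, -0.9502]] [-0.62386119 -0.04020826  0.38072336]
```

View pics/top0.png

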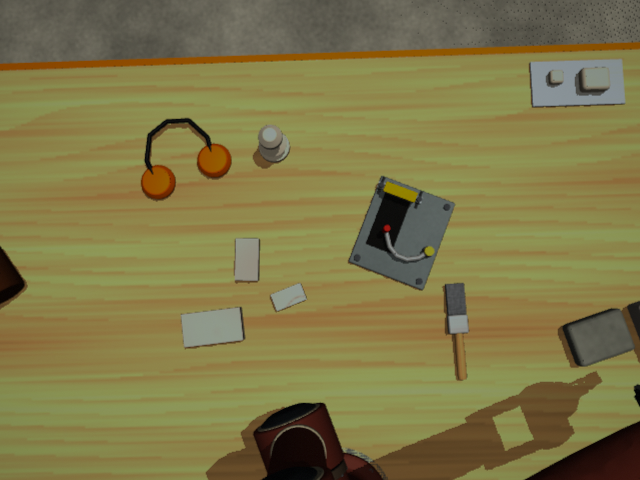

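View pics/scene0.png

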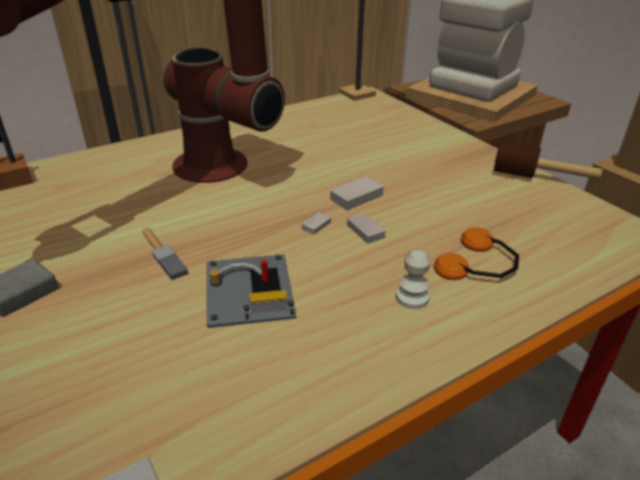

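The lookalikes are three pale blocks in the top view: large at (212,327), middle at (247,260) and small at (288,297). I choose the middle one, which is about 44 px ≈ 90 mm long. The jig is at (402,233), with its lip at (400,192), red post at (387,229) and pivot at (430,251).

```bash
cat > h.py <<'E'
import numpy as np,cv2
def ray(f,uv,z):
    uv=np.atleast_2d(np.array(uv,float)); R,t=f["R"],f["t"]; c=-R.T@t
    d=(R.T@np.linalg.inv(f["mtx"])@np.c_[uv,np.ones(len(uv))].T).T
    return (c+d*((z-c[2])/d[:,2])[:,None])
def proj(f,X):
    p=f["mtx"]@(f["R"]@np.array(X,float).T+f["t"][:,None]); return (p[:2]/p[2]).T
def tri(f1,u1,f2,u2):
    P=[f["mtx"]@np.c_[f["R"],f["t"]] for f in(f1,f2)]
    X=cv2.triangulatePoints(P[0],P[1],np.array(u1,float).reshape(2,1),np.array(u2,float).reshape(2,1)); return (X[:3]/X[3]).ravel()
def blob(img,mask,box):
    m=np.zeros(mask.shape,np.uint8);x0,y0,x1,y1=box;m[y0:y1,x0:x1]=mask[y0:y1,x0:x1]*255
    c,_=cv2.findContours(m,cv2.RETR_EXTERNAL,cv2.CHAIN_APPROX_NONE); return max(c,key=cv2.contourArea)
E
python3 - <<'E'
from h import *;import pickle
d=pickle.load(open("f0.pkl","rb"));T,S=d["top"],d["scene"]
hsv=cv2.cvtColor(T["img"],cv2.COLOR_BGR2HSV).astype(int);h,s,v=[hsv[...,i] for i in range(3)]
print("px slip",hsv[260,247],hsv[260,241],hsv[260,225],"plate",hsv[230,430],"red",hsv[229,387],"brass",hsv[251,430])
light=((s<75)&(v>120)).astype(np.uint8)
for n,b in(("big",(170,300,255,355)),("mid",(225,230,268,290)),("small",(265,280,312,315))):
    r=cv2.minAreaRect(blob(0,light,b)); P=ray(T,cv2.boxPoints(r),.022); e=P[1:]-P[:-1]
    print(n,r,P.mean(0).round(4),np.linalg.norm(e,axis=1).round(4),np.degrees(np.arctan2(e[:,1],e[:,0])).round(1))
pl=((h>15)&(h<35)&(s>60)&(v>120)); # wood
notw=(~pl).astype(np.uint8)
r=cv2.minAreaRect(blob(0,notw,(335,165,470,300)));P=ray(T,cv2.boxPoints(r),.012);e=P[1:]-P[:-1]
print("jig",r,P.mean(0).round(4),np.linalg.norm(e,axis=1).round(4),np.degrees(np.arctan2(e[:,1],e[:,0])).round(1))
def cen(f,m,b):
    c=blob(0,m.astype(np.uint8),b);M=cv2.moments(c);return (M["m10"]/M["m00"],M["m01"]/M["m00"]),c
red=(((h<8)|(h>172))&(s>150)&(v>80));u,c=cen(T,red,(370,215,405,245));print("post",u,cv2.boundingRect(c),ray(T,u,.064))
br=((h>15)&(h<35)&(s>120)&(v>100));u,_=cen(T,br,(420,240,440,260));print("pivot",u,ray(T,u,.04))
u,c=cen(T,br,(378,178,425,208));print("lip",u,ray(T,cv2.boxPoints(cv2.minAreaRect(c)),.045),ray(T,u,.045))
a=cv2.resize(T["img"][165:300,340:470],None,fx=3.8,fy=3.8,interpolation=2);b=cv2.resize(T["img"][220:355,170:315],None,fx=2.,fy=3.8*0+2.)
o=np.zeros((a.shape[0],a.shape[1]+b.shape[1],3),np.uint8);o[:,:a.shape[1]]=a;o[:b.shape[0],a.shape[1]:]=b;cv2.imwrite("pics/crop1.png",o);print(o.shape)
E
```

```text
px slip [ 22  31 146] [ 28  28 145] [ 29 115 146] plate [ 77  18 100] red [  2 226 151] brass [ 29 199 145]
big ((211.1680145263672, 326.89984130859375), (33.360660552978516, 59.53289031982422), 83.1572265625) [0.3702 0.2536 0.022 ] [0.1254 0.0695 0.1247] [ -84.8 -173.9   95.2]
mid ((246.306396484375, 258.8880615234375), (22.595685958862305, 42.40477752685547), 1.7357046604156494) [0.511  0.1775 0.022 ] [0.0899 0.0481 0.0898] [ -2.5 -93.4 177.3]
small ((288.2068786621094, 296.5172424316406), (18.198143005371094, 31.939598083496094), 68.1985855102539) [0.4291 0.0904 0.022 ] [0.0672 0.0382 0.067 ] [ -69.8 -159.5  110.1]
jig ((401.9963684082031, 230.96414184570312), (86.76131439208984, 99.30317687988281), 20.772254943847656) [ 0.5624 -0.1551  0.012 ] [0.2144 0.1857 0.2129] [ -22.5 -112.9  156.8]
post (386.6732026143791, 227.67320261437905) (384, 225, 7, 7) [[ 0.56430393 -0.11803988  0.064     ]]
pivot (429.0175438596491, 250.640350877193) [[ 0.51614086 -0.20639066  0.04      ]]
lip (400.2718031032637, 191.40877474585338) [[ 0.64500014 -0.11440771  0.045     ]
 [ 0.66545954 -0.1228298   0.045     ]
 [ 0.63856055 -0.18738854  0.045     ]
 [ 0.61819318 -0.17889719  0.045     ]] [[ 0.64175109 -0.15101514  0.045     ]]
(513, 784, 3)
```

View pics/crop1.png

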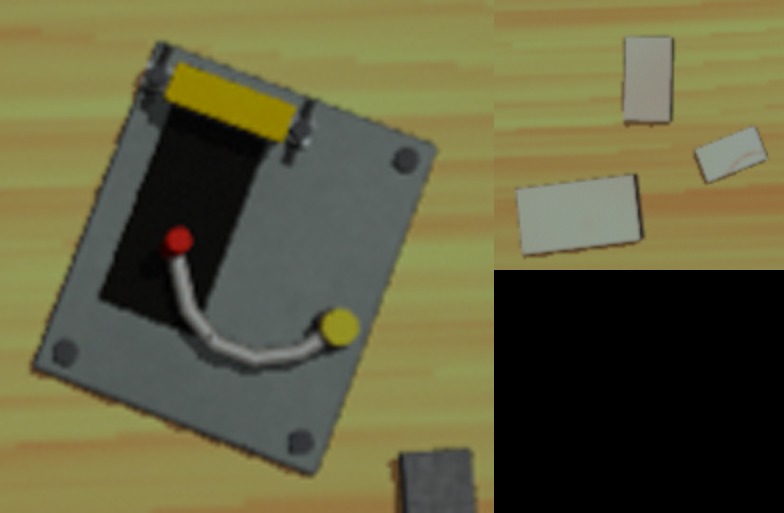

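Run:
```python
from h import *;import pickle
from scipy.optimize import least_squares
d=pickle.load(open("f0.pkl","rb"));T,S=d["top"],d["scene"]
C=ray(T,[(382.1,176.1),(454.7,204.5),(422.4,289.7),(349.2,262.4)],.012)
print(np.linalg.norm(np.roll(C,-1,0)-C,axis=1))
J=np.array([[.1,.085],[.1,-.085],[-.1,-.085],[-.1,.085],[-.020,-.065],[-.010,.035]])
W=np.r_[C[:,:2],[[.51614,-.20639],[.56430,-.11804]]]
def tf(p,J): c,s=np.cos(p[2]),np.sin(p[2]); return J@np.array([[c,s],[-s,c]])+p[:2]
r=least_squares(lambda p:(tf(p,J)-W).ravel(),[.56,-.155,-.39]);p=r.x
print("jig",p,np.degrees(p[2]),"res mm",(1000*(tf(p,J)-W)).round(1).tolist())
inv=lambda w:(np.atleast_2d(w)[:,:2]-p[:2])@np.array([[np.cos(p[2]),-np.sin(p[2])],[np.sin(p[2]),np.cos(p[2])]])
lip=np.array([[.645,-.11441],[.66546,-.12283],[.63856,-.18739],[.61819,-.1789]]);print("lip jig",inv(lip).round(4))
print("bed",tf(p,np.array([[.03,.035]])))
# scene-view check
hsv=cv2.cvtColor(S["img"],cv2.COLOR_BGR2HSV).astype(int);h,s,v=[hsv[...,i] for i in range(3)]
def cen(m,b):
    M=cv2.moments(blob(0,m.astype(np.uint8),b));return (M["m10"]/M["m00"],M["m01"]/M["m00"])
print("scene proj post top/bottom, pivot, slip",proj(S,[[*W[5],.064],[*W[5],.02],[*W[4],.04],[.511,.1775,.022]]).round(1).tolist())
red=(((h<8)|(h>172))&(s>150)&(v>80));c=blob(0,red.astype(np.uint8),(250,250,280,290));print("red box",cv2.boundingRect(c))
c=blob(0,((s<60)&(v>120)).astype(np.uint8),(343,210,390,245));print("slip scene",cv2.boundingRect(c))
hw=np.array([[a,b] for a in(.045,-.045) for b in(.025,-.025)])
q=tf([.511,.1775,np.radians(-2.9)],hw);print(proj(S,np.c_[q,np.full(4,.022)]).round(1).tolist())
```

```text
[0.1666589  0.19531589 0.16497291 0.19920224]
jig [ 0.55831204 -0.15481191 -0.39869186] -22.84336079848344 res mm [[1.9, 1.7], [2.2, -2.1], [-2.5, -1.1], [1.4, 2.7], [-1.5, -0.6], [-1.6, -0.6]]
lip jig [[0.0642 0.0709]
 [0.0863 0.0711]
 [0.0866 0.0011]
 [0.0645 0.001 ]]
bed [[ 0.59954659 -0.13420337]]
scene proj post top/bottom, pivot, slip [[262.6, 260.1], [263.7, 277.1], [213.3, 271.1], [364.5, 223.1]]
red box (261, 260, 6, 21)
slip scene (348, 214, 37, 22)
[[384.1, 229.6], [366.2, 235.4], [362.9, 211.5], [345.5, 216.8]]
```

>>> move_arm(rows=[[0, 0, 0, 0, 0, 5.84, 1], [0, 0, 0, 0, 0, 5.84, 1], [0, 0, 0, 0, 0, 5.84, 1], [0, 0, 0, 0, 0, 5.84, 1], [0, 0, 0, 0, 0, 5.84, 1], [1, -4, 0, 0, 0, 0, 1], [1, -4, 0, 0, 0, 0, 1], [1, -4, 0, 0, 0, 0, 1], [1, -4, 0, 0, 0, 0, 1], [1, -4, 0, 0, 0, 0, 1], [1, -4, 0, 0, 0, 0, 1], [1, -4, 0, 0, 0, 0, 1], [1, -4, 0, 0, 0, 0, 1], [1, -4, 0, 0, 0, 0, 1], [1, -4, 0, 0, 0, 0, 1], [1, -4, 0, 0, 0, 0, 1], [1, -4, 0, 0, 0, 0, 1], [1, -4, 0, 0, 0, 0, 1], [1, -4, 0, 0, 0, 0, 1], [1, -4, 0, 0, 0, 0, 1]])

```text
time: 1.82
tool_pos: [0.457, 0.0334, 0.2503]
tool_rot: [0.0, 1.0, -0.025, 0.0]
contact_force: [0.6, -0.8, -0.2]
gripper_width: 0.999
grasp_force: 0.0
```

>>> move_arm(rows=[[1.17, -3.7, 0, 0, 0, 0, 1], [1.17, -3.7, 0.0, 0, 0, 0, 1], [1.17, -3.7, 1.5, 0, 0, 0, 1], [1.17, -3.7, 3, 0, 0, 0, 1], [0, 0, 3, 0, 0, 0, 1], [0, 0, 3, 0, 0, 0, 1], [0, 0, 1.5, 0, 0, 0, 1], [0, 0, 0, 0, 0, 0, 1], [0, 0, 0, 0, 0, 0, 1]])

```text
time: 2.57
tool_pos: [0.5085, 0.1711, 0.1338]
tool_rot: [0.0, 1.0, -0.025, -0.001]
contact_force: [-0.1, 0.8, -0.1]
gripper_width: 1.0
grasp_force: 0.0
```

```bash
cat > look.py <<'E'
from plant import manip
from h import *
import pickle,sys
def st():
    s=manip.state();q=s["tool_rot"];w,x,y,z=q
    yaw=np.degrees(np.arctan2(2*(x*y+w*z),1-2*(y*y+z*z)))
    print("t",round(s["time"],2),"pos",s["tool_pos"].round(4),"yaw",round(yaw,2),"tilt",np.round([2*(x*z+w*y),2*(y*z-w*x)],4),"F",s["contact_force"].round(2),"M",s["ft_torque"].round(2),"g",round(s["gripper_width"],3),round(s["grasp_force"],1))
    return s
E
python3 - <<'E'
from look import *
st();f=manip.grab_frame("wrist");pickle.dump(f,open("w1.pkl","wb"));cv2.imwrite("pics/w1.png",f["img"])
hsv=cv2.cvtColor(f["img"],cv2.COLOR_BGR2HSV).astype(int);h,s,v=[hsv[...,i] for i in range(3)]
u=proj(f,[[.511,.1775,.022]])[0];print(u,hsv[int(u[1]),int(u[0])])
E
```

```text
t 2.57 pos [0.5085 0.1711 0.1338] yaw -2.91 tilt [-0.0026 -0.0005] F [-0.14  0.78 -0.09] M [ 0.04 -0.04 -0.04] g 1.0 0.0
[305.4337086  240.14787591] [ 11  36 148]
```

View pics/w1.png

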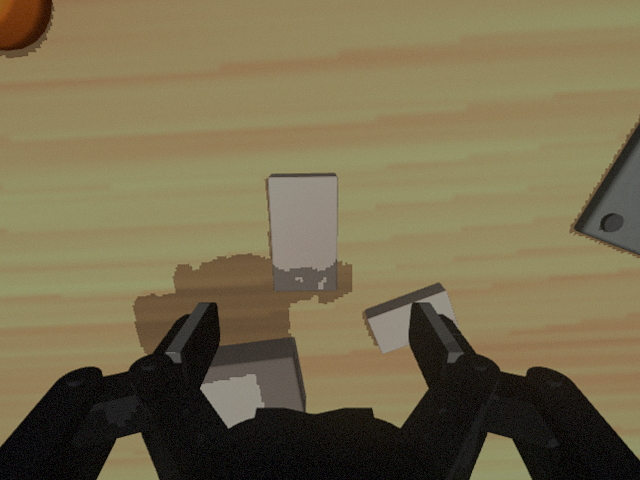

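Run:
```python
from look import *
f=pickle.load(open("w1.pkl","rb"))
P=ray(f,[(269.5,178.5),(336.5,177.5),(336.5,291.5),(273.5,291.5)],.022)
print(P.round(4),P.mean(0),np.linalg.norm(np.roll(P,-1,0)-P,axis=1).round(4))
e=(P[0]+P[1]-P[2]-P[3])/2;print(np.degrees(np.arctan2(e[1],e[0])))
```

```text
[[0.5582 0.2002 0.022 ]
 [0.5565 0.1528 0.022 ]
 [0.467  0.1555 0.022 ]
 [0.4695 0.2053 0.022 ]] [0.51277901 0.17843286 0.022     ] [0.0474 0.0895 0.0499 0.0888]
-2.4911268938436604
```

>>> move_arm(rows=[[0.15, -0.35, 2, 0, 0, 0, 1], [0.15, -0.35, 2, 0, 0, 0, 1], [0, 0, 2, 0, 0, 0, 1], [0, 0, 1, 0, 0, 0, 1], [0, 0, 0, 0, 0, 0, 1], [0, 0, 0, 0, 0, 0, 1], [0, 0, 0, 0, 0, 0, 1]])

```text
time: 3.2
tool_pos: [0.5141, 0.1782, 0.0669]
tool_rot: [-0.0, 1.0, -0.026, 0.002]
contact_force: [-0.3, 0.3, 0.2]
gripper_width: 1.003
grasp_force: 0.0
```

```bash
python3 -c "
from look import *
st()"
```

```text
t 3.2 pos [0.5141 0.1782 0.0669] yaw -2.92 tilt [0.0033 0.0007] F [-0.26  0.29  0.2 ] M [ 0.    0.01 -0.02] g 1.003 0.0
```

>>> move_arm(rows=[[-0.2, 0, 1.0, 0, 0, 0, 1], [0, 0, 1.0, 0, 0, 0, 1], [0, 0, 1.0, 0, 0, 0, 1], [0, 0, 0.6, 0, 0, 0, 1], [0, 0, 0, 0, 0, 0, 1], [0, 0, 0, 0, 0, 0, 1], [0, 0, 0, 0, 0, 0, 1]])

```text
time: 3.78
tool_pos: [0.5108, 0.1782, 0.0288]
tool_rot: [-0.0, 1.0, -0.025, 0.0]
contact_force: [-1.1, 0.0, -0.8]
gripper_width: 0.999
grasp_force: 0.0
```

```bash
python3 -c "
from look import *
st()"
```

```text
t 3.78 pos [0.5108 0.1782 0.0288] yaw -2.91 tilt [0. 0.] F [-1.14  0.   -0.79] M [-0.03 -0.   -0.04] g 0.999 0.0
```

>>> move_arm(rows=[[0, 0, 0, 0, 0, 0, -1], [0, 0, 0, 0, 0, 0, -1], [0, 0, 0, 0, 0, 0, -1], [0, 0, 0, 0, 0, 0, -1], [0, 0, 0, 0, 0, 0, -1], [0, 0, 0, 0, 0, 0, -1], [0, 0, 0, 0, 0, 0, -1], [0, 0, 0, 0, 0, 0, -1]])

```text
time: 4.45
tool_pos: [0.5114, 0.1784, 0.0297]
tool_rot: [-0.0, 1.0, -0.025, 0.001]
contact_force: [-0.3, 1.3, 5.7]
gripper_width: 0.557
grasp_force: 63.7
```

```bash
python3 -c "
from look import *
st()"
```

```text
t 4.45 pos [0.5114 0.1784 0.0297] yaw -2.91 tilt [0.0016 0.0005] F [-0.29  1.29  5.68] M [0.14 0.06 0.03] g 0.557 63.7
```

>>> move_arm(rows=[[0, 0, -1, 0, 0, 0, -1], [0, 0, -2, 0, 0, 0, -1], [0, 0, -3, 0, 0, 6.63, -1], [0, 0, -3, 0, 0, 6.63, -1], [0, 0, -3, 0, 0, 6.63, -1], [1.0, 1.1, 0, 0, 0, 0, -1], [2.2, 2.4, 0, 0, 0, 0, -1], [2.5, 2.8, 0, 0, 0, 0, -1], [2.5, 2.8, 0, 0, 0, 0, -1], [2.5, 2.8, 0, 0, 0, 0, -1], [2.5, 2.8, 0, 0, 0, 0, -1], [2.5, 2.8, 0, 0, 0, 0, -1], [2.5, 2.8, 0, 0, 0, 0, -1], [2.5, 2.8, 0, 0, 0, 0, -1], [1.6, 1.7, 0, 0, 0, 0, -1], [0.7, 0.5, 0, 0, 0, 0, -1], [0, 0, 0, 0, 0, 0, -1], [0, 0, 0, 0, 0, 0, -1], [0, 0, 0, 0, 0, 0, -1], [0, 0, 0, 0, 0, 0, -1]])

```text
time: 6.12
tool_pos: [0.624, -0.1425, 0.1484]
tool_rot: [-0.0, 0.98, -0.197, -0.001]
contact_force: [-0.0, 0.3, -2.6]
gripper_width: 0.564
grasp_force: 62.9
```

```bash
cat >> look.py <<'E'
JP=np.array([.55831,-.15481]);JA=np.radians(-22.84)
JX=np.array([np.cos(JA),np.sin(JA)]);JY=np.array([-JX[1],JX[0]])
def js():
    s=st();e=s["tool_pos"][:2]-JP;F=s["contact_force"][:2];print("jig mm",round(1e3*e@JX,1),round(1e3*e@JY,1),"z",round(1e3*s["tool_pos"][2],1),"Fjig",round(F@JX,1),round(F@JY,1))
E
python3 - <<'E'
from look import *
js();f=manip.grab_frame("wrist");pickle.dump(f,open("w2.pkl","wb"));cv2.imwrite("pics/w2.png",f["img"])
js()
E
```

```text
t 6.12 pos [ 0.624  -0.1425  0.1484] yaw -22.7 tilt [-0.0012  0.0008] F [-0.03  0.32 -2.62] M [ 0.01 -0.02  0.05] g 0.564 62.9
jig mm 55.7 36.8 z 148.4 Fjig -0.2 0.3
t 6.17 pos [ 0.6241 -0.1426  0.1486] yaw -22.7 tilt [-0.0008  0.0005] F [ 0.52  0.96 -3.77] M [-0.02  0.01  0.05] g 0.563 62.9
jig mm 55.9 36.8 z 148.6 Fjig 0.1 1.1
```

View pics/w2.png

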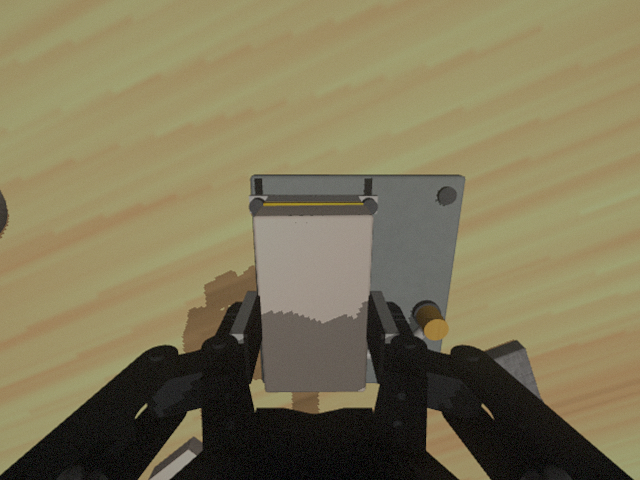

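The wrist view shows the slip held square, top face (253,214)–(365,390), with the jig's +x edge at (250,176)–(463,176) and the pivot at (437,328). I check the jig pose and the slip's place in the hand.

Run:
```python
from look import *
f=pickle.load(open("w2.pkl","rb"))
J=lambda P:np.c_[(P[:,:2]-JP)@JX,(P[:,:2]-JP)@JY]*1e3
print("plate",J(ray(f,[(250,176),(464,176)],.012)).round(1),"pivot",J(ray(f,[(437,328)],.04)).round(1))
P=ray(f,[(253.5,215),(373,215),(365,391),(267,391)],.1408);print("slip",J(P).round(1),J(P).mean(0),np.linalg.norm(np.roll(P,-1,0)-P,axis=1))
hs=f["img"][195:215,300:330].mean(1).astype(int);print(hs.tolist())
```

```text
plate [[102.4  87. ]
 [102.8 -79.8]] pivot [[-15.8 -63. ]]
slip [[103.2  61.9]
 [103.3  13. ]
 [ 14.1  11.7]
 [ 14.   60.1]] [58.66462849 36.66647112] [0.04887404 0.08925473 0.04836649 0.08927297]
[[72, 76, 78], [67, 71, 74], [68, 73, 76], [68, 73, 76], [68, 72, 75], [69, 71, 73], [63, 82, 90], [38, 69, 85], [40, 134, 148], [42, 141, 162], [62, 97, 113], [69, 72, 78], [68, 75, 81], [68, 76, 82], [69, 77, 83], [69, 76, 83], [70, 78, 84], [71, 78, 85], [71, 79, 85], [68, 75, 81]]
```

>>> move_arm(rows=[[0, 0, 1.0, 0, 0, 0, -1], [0, 0, 1.8, 0, 0, 0, -1], [0, 0, 1.8, 0, 0, 0, -1], [0, 0, 1.4, 0, 0, 0, -1], [0, 0, 0.6, 0, 0, 0, -1], [0, 0, 0.2, 0, 0, 0, -1], [0, 0, 0, 0, 0, 0, -1], [0, 0, 0, 0, 0, 0, -1], [0, 0, 0, 0, 0, 0, -1]])

```text
time: 6.92
tool_pos: [0.6256, -0.1445, 0.0823]
tool_rot: [0.0, 0.98, -0.198, 0.001]
contact_force: [-0.3, 0.6, -2.7]
gripper_width: 0.561
grasp_force: 62.9
```

```bash
python3 -c "
from look import *
js()"
```

```text
t 6.92 pos [ 0.6256 -0.1445  0.0823] yaw -22.8 tilt [ 0.0023 -0.0008] F [-0.29  0.62 -2.68] M [-0.02  0.02 -0.03] g 0.561 62.9
jig mm 58.0 35.6 z 82.3 Fjig -0.5 0.5
```

>>> move_arm(rows=[[-0.3, 0, 0.15, 0, 0, 0, -1], [-0.5, 0, 0, 0, 0, 0, -1], [-0.5, 0, 0, 0, 0, 0, -1], [-0.4, 0, 0, 0, 0, 0, -1], [-0.4, 0, 0, 0, 0, 0, -1], [-0.4, 0, 0, 0, 0, 0, -1], [-0.4, 0, 0, 0, 0, 0, -1], [-0.4, 0, 0, 0, 0, 0, -1], [-0.4, 0, 0, 0, 0, 0, -1], [-0.4, 0, 0, 0, 0, 0, -1], [-0.4, 0, 0, 0, 0, 0, -1], [-0.3, 0, 0, 0, 0, 0, -1], [0, 0, 0, 0, 0, 0, -1], [0, 0, 0, 0, 0, 0, -1], [0, 0, 0, 0, 0, 0, -1]])

```text
time: 8.17
tool_pos: [0.5806, -0.1265, 0.0797]
tool_rot: [0.001, 0.98, -0.198, 0.001]
contact_force: [3.7, -4.1, -2.0]
gripper_width: 0.562
grasp_force: 63.0
```

Run:
```python
from look import *
js();o=[]
fs={n:manip.grab_frame(n) for n in("scene","top")};pickle.dump(fs,open("f3.pkl","wb"))
a=cv2.resize(fs["scene"]["img"][200:340,180:330],(400,373));b=cv2.resize(fs["top"]["img"][160:300,330:480],(400,373))
cv2.imwrite("pics/p3.png",np.hstack([a,b]))
js()
```

```text
t 8.17 pos [ 0.5806 -0.1265  0.0797] yaw -22.8 tilt [ 0.0008 -0.0017] F [ 3.65 -4.12 -1.96] M [-0.65 -0.55  0.11] g 0.562 63.0
jig mm 9.6 34.7 z 79.7 Fjig 5.0 -2.4
t 8.27 pos [ 0.5807 -0.1265  0.0797] yaw -22.79 tilt [ 0.0007 -0.0017] F [ 3.27 -4.92 -1.9 ] M [-0.75 -0.5   0.13] g 0.567 63.0
jig mm 9.6 34.8 z 79.7 Fjig 4.9 -3.3
```

View pics/p3.png

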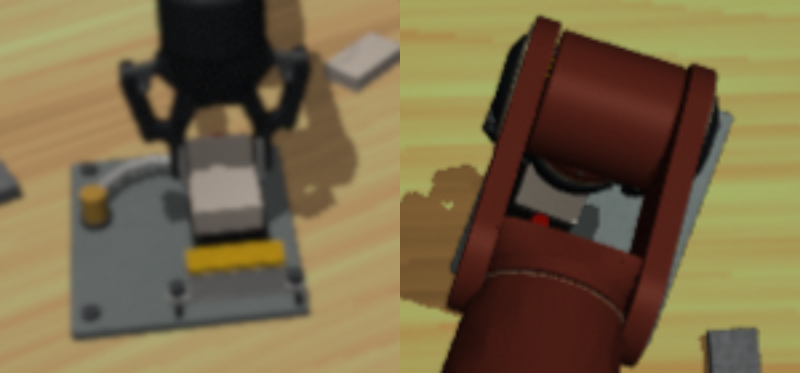

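The post is drawn back: in the top view it is at the slip's -x end, about (540,220), and the slip's +x end at (228,210) stands short of the yellow lip at (235,257). I check that clearance numerically before lowering.

Run:
```python
from look import *
f=pickle.load(open("f3.pkl","rb"))["scene"]
J=lambda P:(np.c_[(P[:,:2]-JP)@JX,(P[:,:2]-JP)@JY]*1e3).round(1).tolist()
print("slip +x top edge",J(ray(f,[(252.4,279.5),(278.6,278)],.072)),"lip edge",J(ray(f,[(250.1,293),(286.1,290.4)],.045)))
```

```text
slip +x top edge [[59.9, 11.8], [63.0, 61.2]] lip edge [[66.6, 5.3], [69.6, 74.1]]
```

>>> move_arm(rows=[[0, 0, 0.4, 0, 0, 0, -1], [0, 0, 0.5, 0, 0, 0, -1], [0, 0, 0.5, 0, 0, 0, -1], [0, 0, 0, 0, 0, 0, -1], [0, 0, 0, 0, 0, 0, -1], [0, 0, 0, 0, 0, 0, -1]])

```text
time: 8.77
tool_pos: [0.5799, -0.1253, 0.0645]
tool_rot: [-0.0, 0.98, -0.198, -0.001]
contact_force: [4.0, -1.5, -4.1]
gripper_width: 0.566
grasp_force: 62.8
```

```bash
python3 -c "
from look import *
js()"
```

```text
t 8.77 pos [ 0.5799 -0.1253  0.0645] yaw -22.8 tilt [-0.0011  0.0006] F [ 4.04 -1.45 -4.05] M [-0.3  -0.72  0.  ] g 0.566 62.8
jig mm 8.5 35.6 z 64.5 Fjig 4.3 0.2
```

>>> move_arm(rows=[[0, 0, 0.4, 0, 0, 0, -1], [0, 0, 0.4, 0, 0, 0, -1], [0, 0, 0.4, 0, 0, 0, -1], [0, 0, 0.3, 0, 0, 0, -1], [0, 0, 0.2, 0, 0, 0, -1], [0, 0, 0, 0, 0, 0, -1], [0, 0, 0, 0, 0, 0, -1], [0, 0, 0, 0, 0, 0, -1], [0, 0, 0, 0, 0, 0, -1]])

```text
time: 9.52
tool_pos: [0.5801, -0.1256, 0.048]
tool_rot: [0.0, 0.98, -0.198, -0.0]
contact_force: [4.0, -2.1, -3.4]
gripper_width: 0.563
grasp_force: 63.0
```

```bash
python3 -c "
from look import *
js()"
```

```text
t 9.52 pos [ 0.5801 -0.1256  0.048 ] yaw -22.81 tilt [-0.0005  0.0001] F [ 3.95 -2.08 -3.36] M [-0.34 -0.67  0.05] g 0.563 63.0
jig mm 8.7 35.4 z 48.0 Fjig 4.4 -0.4
```

>>> move_arm(rows=[[0, 0, 0.08, 0, 0, 0, -1], [0, 0, 0.08, 0, 0, 0, -1], [0, 0, 0.08, 0, 0, 0, -1], [0, 0, 0.06, 0, 0, 0, -1], [0, 0, 0, 0, 0, 0, -1], [0, 0, 0, 0, 0, 0, -1], [0, 0, 0, 0, 0, 0, -1]])

```text
time: 10.1
tool_pos: [0.5805, -0.1257, 0.0455]
tool_rot: [0.0, 0.98, -0.198, 0.0]
contact_force: [3.3, -2.4, -1.1]
gripper_width: 0.562
grasp_force: 63.2
```

>>> move_arm(rows=[[0, 0, 0.04, 0, 0, 0, -1], [0, 0, 0.03, 0, 0, 0, -1], [0, 0, 0, 0, 0, 0, -1], [0, 0, 0, 0, 0, 0, -1]])

```text
time: 10.43
tool_pos: [0.5804, -0.1256, 0.0446]
tool_rot: [-0.0, 0.98, -0.198, -0.0]
contact_force: [4.5, -2.1, -0.8]
gripper_width: 0.563
grasp_force: 63.2
```

>>> move_arm(rows=[[0, 0, 0.03, 0, 0, 0, -1], [0, 0, 0.03, 0, 0, 0, -1], [0, 0, 0, 0, 0, 0, -1], [0, 0, 0, 0, 0, 0, -1]])

```text
time: 10.77
tool_pos: [0.5804, -0.1256, 0.044]
tool_rot: [-0.0, 0.98, -0.198, 0.0]
contact_force: [3.8, -1.6, -1.4]
gripper_width: 0.563
grasp_force: 63.3
```

```bash
python3 -c "
from look import *
js();manip.grab_frame('wrist');js()"
```

```text
t 10.77 pos [ 0.5804 -0.1256  0.044 ] yaw -22.8 tilt [0. 0.] F [ 3.84 -1.56 -1.43] M [-0.32 -0.66 -0.04] g 0.563 63.3
jig mm 9.0 35.5 z 44.0 Fjig 4.1 0.1
t 10.82 pos [ 0.5804 -0.1256  0.044 ] yaw -22.8 tilt [-0.0001  0.    ] F [ 4.56 -1.56 -0.14] M [-0.27 -0.6   0.04] g 0.564 63.3
jig mm 9.0 35.5 z 44.0 Fjig 4.8 0.3
```

>>> move_arm(rows=[[0, 0, 0.03, 0, 0, 0, -1], [0, 0, 0.03, 0, 0, 0, -1], [0, 0, 0, 0, 0, 0, -1], [0, 0, 0, 0, 0, 0, -1]])

```text
time: 11.15
tool_pos: [0.5803, -0.1256, 0.0438]
tool_rot: [-0.0, 0.98, -0.198, -0.0]
contact_force: [1.2, -1.4, 4.4]
gripper_width: 0.57
grasp_force: 63.7
```

```bash
python3 -c "
from look import *
js();manip.grab_frame('wrist');js()"
```

```text
t 11.15 pos [ 0.5803 -0.1256  0.0438] yaw -22.8 tilt [-0.0004  0.0001] F [ 1.16 -1.43  4.42] M [-0.11 -0.15  0.06] g 0.57 63.7
jig mm 8.9 35.5 z 43.8 Fjig 1.6 -0.9
t 11.2 pos [ 0.5803 -0.1256  0.0438] yaw -22.8 tilt [-0.0003  0.0001] F [ 0.24 -0.76  5.59] M [-0.11 -0.13 -0.01] g 0.569 63.7
jig mm 8.9 35.5 z 43.8 Fjig 0.5 -0.6
```

>>> move_arm(rows=[[0, 0, -0.03, 0, 0, 0, -1], [0, 0, 0, 0, 0, 0, -1], [0.1, 0, 0, 0, 0, 0, -1], [0.1, 0, 0, 0, 0, 0, -1], [0.2, 0, 0, 0, 0, 0, -1], [0.2, 0, 0, 0, 0, 0, -1], [0.2, 0, 0, 0, 0, 0, -1], [0.1, 0, 0, 0, 0, 0, -1], [0, 0, 0, 0, 0, 0, -1], [0, 0, 0, 0, 0, 0, -1], [0, 0, 0, 0, 0, 0, -1]])

```text
time: 12.12
tool_pos: [0.5862, -0.1274, 0.0437]
tool_rot: [-0.001, 0.98, -0.198, -0.004]
contact_force: [-9.4, 5.1, 14.0]
gripper_width: 0.568
grasp_force: 64.6
```

```bash
python3 -c "
from look import *
js();manip.grab_frame('wrist');js()"
```

```text
t 12.12 pos [ 0.5862 -0.1274  0.0437] yaw -22.81 tilt [-0.0075  0.004 ] F [-9.4   5.11 14.02] M [ 0.69  1.39 -0.09] g 0.568 64.6
jig mm 15.1 36.1 z 43.7 Fjig -10.6 1.1
t 12.17 pos [ 0.5862 -0.1274  0.0437] yaw -22.81 tilt [-0.0074  0.004 ] F [-9.36  5.03 13.92] M [ 0.72  1.36 -0.14] g 0.562 64.6
jig mm 15.1 36.1 z 43.7 Fjig -10.6 1.0
```

>>> move_arm(rows=[[0, 0, -0.03, 0, 0, 0, -1], [0, 0, -0.03, 0, 0, 0, -1], [0, 0, -0.02, 0, 0, 0, -1], [0, 0, 0, 0, 0, 0, -1], [0, 0, 0, 0, 0, 0, -1], [0, 0, 0, 0, 0, 0, -1]])

```text
time: 12.67
tool_pos: [0.5886, -0.1287, 0.0438]
tool_rot: [-0.0, 0.98, -0.198, 0.0]
contact_force: [3.3, 1.4, -2.8]
gripper_width: 0.563
grasp_force: 63.0
```

```bash
python3 -c "
from look import *
js();manip.grab_frame('wrist');js()"
```

```text
t 12.67 pos [ 0.5886 -0.1287  0.0438] yaw -22.81 tilt [0.0002 0.0006] F [ 3.25  1.41 -2.81] M [ 0.24 -0.54 -0.16] g 0.563 63.0
jig mm 17.8 35.8 z 43.8 Fjig 2.5 2.6
t 12.72 pos [ 0.5888 -0.129   0.0438] yaw -22.8 tilt [0.0008 0.    ] F [ 3.39  0.73 -3.81] M [ 0.18 -0.64 -0.07] g 0.558 62.9
jig mm 18.1 35.7 z 43.8 Fjig 2.8 2.0
```

>>> move_arm(rows=[[0.06, 0, 0, 0, 0, 0, -1], [0.1, 0, 0, 0, 0, 0, -1], [0.1, 0, 0, 0, 0, 0, -1], [0.06, 0, 0, 0, 0, 0, -1], [0.04, 0, 0, 0, 0, 0, -1], [0, 0, 0, 0, 0, 0, -1], [0, 0, 0, 0, 0, 0, -1], [0, 0, 0, 0, 0, 0, -1]])

```text
time: 13.38
tool_pos: [0.5918, -0.1306, 0.0443]
tool_rot: [0.0, 0.98, -0.198, -0.0]
contact_force: [3.3, -0.5, -4.4]
gripper_width: 0.565
grasp_force: 62.8
```

```bash
python3 -c "
from look import *
js();manip.grab_frame('wrist');js()"
```

```text
t 13.38 pos [ 0.5918 -0.1306  0.0443] yaw -22.8 tilt [-0.0004 -0.0003] F [ 3.31 -0.54 -4.39] M [-0.09 -0.52  0.01] g 0.565 62.8
jig mm 21.5 35.3 z 44.3 Fjig 3.3 0.8
t 13.43 pos [ 0.5918 -0.1306  0.0443] yaw -22.8 tilt [-0.0005 -0.0002] F [ 2.85 -1.06 -4.57] M [-0.12 -0.59 -0.03] g 0.56 62.7
jig mm 21.4 35.3 z 44.3 Fjig 3.0 0.1
```

>>> move_arm(rows=[[0.04, 0, 0.02, 0, 0, 0, -1], [0.04, 0, 0.02, 0, 0, 0, -1], [0.03, 0, 0, 0, 0, 0, -1], [0.02, 0, 0, 0, 0, 0, -1], [0, 0, 0, 0, 0, 0, -1], [0, 0, 0, 0, 0, 0, -1]])

```text
time: 13.93
tool_pos: [0.5932, -0.1311, 0.0442]
tool_rot: [0.0, 0.98, -0.198, 0.0]
contact_force: [2.9, -1.7, -4.9]
gripper_width: 0.564
grasp_force: 62.8
```

```bash
python3 -c "
from look import *
js();manip.grab_frame('wrist');js()"
```

```text
t 13.93 pos [ 0.5932 -0.1311  0.0442] yaw -22.8 tilt [-0.     -0.0003] F [ 2.91 -1.69 -4.95] M [-0.27 -0.45  0.02] g 0.564 62.8
jig mm 23.0 35.4 z 44.2 Fjig 3.3 -0.4
t 13.98 pos [ 0.5932 -0.1311  0.0441] yaw -22.8 tilt [-0.0001 -0.0002] F [ 1.86 -1.31 -4.04] M [-0.28 -0.45 -0.  ] g 0.564 62.8
jig mm 22.9 35.4 z 44.1 Fjig 2.2 -0.5
```

>>> move_arm(rows=[[0.02, 0, 0.01, 0, 0, 0, -1], [0.02, 0, 0, 0, 0, 0, -1], [0.02, 0, 0, 0, 0, 0, -1], [0.02, 0, 0, 0, 0, 0, -1], [0, 0, 0, 0, 0, 0, -1], [0, 0, 0, 0, 0, 0, -1]])

```text
time: 14.48
tool_pos: [0.594, -0.1314, 0.0441]
tool_rot: [0.0, 0.98, -0.198, 0.0]
contact_force: [2.4, -2.3, -3.6]
gripper_width: 0.56
grasp_force: 62.9
```

>>> move_arm(rows=[[0.02, 0, 0, 0, 0, 0, -1], [0.02, 0, 0, 0, 0, 0, -1], [0.02, 0, 0, 0, 0, 0, -1], [0, 0, 0, 0, 0, 0, -1], [0, 0, 0, 0, 0, 0, -1]])

```text
time: 14.9
tool_pos: [0.5945, -0.1316, 0.044]
tool_rot: [0.0, 0.98, -0.198, 0.0]
contact_force: [2.2, -1.7, -3.8]
gripper_width: 0.565
grasp_force: 62.9
```

```bash
python3 -c "
from look import *
js();manip.grab_frame('wrist');js()"
```

```text
t 14.9 pos [ 0.5945 -0.1316  0.044 ] yaw -22.8 tilt [ 0.     -0.0001] F [ 2.22 -1.65 -3.84] M [-0.28 -0.41  0.06] g 0.565 62.9
jig mm 24.3 35.4 z 44.0 Fjig 2.7 -0.7
t 14.95 pos [ 0.5945 -0.1316  0.044 ] yaw -22.8 tilt [-0.0001 -0.0001] F [ 2.85 -1.78 -3.55] M [-0.29 -0.36  0.03] g 0.564 62.9
jig mm 24.3 35.4 z 44.0 Fjig 3.3 -0.5
```

>>> move_arm(rows=[[0.02, 0, 0, 0, 0, 0, -1], [0.02, 0, 0, 0, 0, 0, -1], [0.02, 0, 0, 0, 0, 0, -1], [0, 0, 0, 0, 0, 0, -1], [0, 0, 0, 0, 0, 0, -1]])

```text
time: 15.37
tool_pos: [0.5951, -0.1318, 0.044]
tool_rot: [0.0, 0.98, -0.198, 0.0]
contact_force: [1.8, -2.4, -3.5]
gripper_width: 0.564
grasp_force: 62.9
```

>>> move_arm(rows=[[0.02, 0, 0, 0, 0, 0, -1], [0.02, 0, 0, 0, 0, 0, -1], [0, 0, 0, 0, 0, 0, -1], [0, 0, 0, 0, 0, 0, -1]])

```text
time: 15.7
tool_pos: [0.5954, -0.132, 0.044]
tool_rot: [0.0, 0.98, -0.198, -0.0]
contact_force: [2.1, -1.9, -3.6]
gripper_width: 0.564
grasp_force: 62.9
```

```bash
python3 -c "
from look import *
js();manip.grab_frame('wrist');js()"
```

```text
t 15.7 pos [ 0.5954 -0.132   0.044 ] yaw -22.8 tilt [-0. -0.] F [ 2.12 -1.89 -3.65] M [-0.36 -0.35  0.04] g 0.564 62.9
jig mm 25.3 35.5 z 44.0 Fjig 2.7 -0.9
t 15.75 pos [ 0.5954 -0.1319  0.044 ] yaw -22.8 tilt [-0. -0.] F [ 2.91 -2.49 -3.7 ] M [-0.36 -0.33  0.04] g 0.56 62.9
jig mm 25.3 35.5 z 44.0 Fjig 3.6 -1.2
```

>>> move_arm(rows=[[0.02, 0, 0, 0, 0, 0, -1], [0.02, 0, 0, 0, 0, 0, -1], [0.02, 0, 0, 0, 0, 0, -1], [0, 0, 0, 0, 0, 0, -1], [0, 0, 0, 0, 0, 0, -1]])

```text
time: 16.17
tool_pos: [0.596, -0.1322, 0.044]
tool_rot: [0.0, 0.98, -0.198, -0.0]
contact_force: [2.4, -1.6, -3.2]
gripper_width: 0.564
grasp_force: 62.9
```

```bash
python3 -c "
from look import *
js()"
```

```text
t 16.17 pos [ 0.596  -0.1322  0.044 ] yaw -22.81 tilt [-0. -0.] F [ 2.35 -1.59 -3.2 ] M [-0.35 -0.33  0.04] g 0.564 62.9
jig mm 25.9 35.5 z 44.0 Fjig 2.8 -0.6
```

>>> move_arm(rows=[[0.02, 0, 0, 0, 0, 0, -1], [0.02, 0, 0, 0, 0, 0, -1], [0, 0, 0, 0, 0, 0, -1], [0, 0, 0, 0, 0, 0, -1]])

```text
time: 16.5
tool_pos: [0.5963, -0.1323, 0.044]
tool_rot: [0.0, 0.98, -0.198, 0.0]
contact_force: [1.4, -2.2, -3.1]
gripper_width: 0.562
grasp_force: 62.9
```

```bash
python3 -c "
from look import *
js()"
```

```text
t 16.5 pos [ 0.5963 -0.1323  0.044 ] yaw -22.8 tilt [-0.     -0.0001] F [ 1.44 -2.22 -3.09] M [-0.33 -0.38  0.07] g 0.562 62.9
jig mm 26.3 35.5 z 44.0 Fjig 2.2 -1.5
```

>>> move_arm(rows=[[0.03, 0, 0, 0, 0, 0, -1], [0.03, 0, 0, 0, 0, 0, -1], [0.03, 0, 0, 0, 0, 0, -1], [0, 0, 0, 0, 0, 0, -1], [0, 0, 0, 0, 0, 0, -1]])

```text
time: 16.92
tool_pos: [0.5966, -0.1324, 0.0439]
tool_rot: [-0.0, 0.98, -0.198, -0.001]
contact_force: [-1.9, -0.3, -0.9]
gripper_width: 0.564
grasp_force: 63.2
```

```bash
python3 -c "
from look import *
js()"
```

```text
t 16.92 pos [ 0.5966 -0.1324  0.0439] yaw -22.81 tilt [-0.0016  0.0006] F [-1.91 -0.35 -0.94] M [-0.12  0.35 -0.03] g 0.564 63.2
jig mm 26.6 35.5 z 43.9 Fjig -1.6 -1.1
```

>>> move_arm(rows=[[0.03, 0, 0, 0, 0, 0, -1], [0.03, 0, 0, 0, 0, 0, -1], [0, 0, 0, 0, 0, 0, -1], [0, 0, 0, 0, 0, 0, -1]])

```text
time: 17.25
tool_pos: [0.5967, -0.1324, 0.0439]
tool_rot: [-0.0, 0.98, -0.198, -0.002]
contact_force: [-5.7, 1.4, 2.2]
gripper_width: 0.562
grasp_force: 63.5
```

```bash
python3 -c "
from look import *
js()"
```

```text
t 17.25 pos [ 0.5967 -0.1324  0.0439] yaw -22.81 tilt [-0.003   0.0012] F [-5.66  1.39  2.15] M [ 0.07  0.95 -0.09] g 0.562 63.5
jig mm 26.7 35.5 z 43.9 Fjig -5.8 -0.9
```

>>> move_arm(rows=[[0, 0, -0.02, 0, 0, 0, -1], [0, 0, -0.02, 0, 0, 0, -1], [0.02, 0, 0, 0, 0, 0, -1], [0, 0, 0, 0, 0, 0, -1], [0, 0, 0, 0, 0, 0, -1]])

```text
time: 17.67
tool_pos: [0.5967, -0.1324, 0.0439]
tool_rot: [-0.0, 0.98, -0.198, -0.002]
contact_force: [-6.1, 1.8, 1.5]
gripper_width: 0.566
grasp_force: 63.4
```

```bash
python3 -c "
from look import *
js();manip.grab_frame('wrist');js()"
```

```text
t 17.67 pos [ 0.5967 -0.1324  0.0439] yaw -22.81 tilt [-0.0033  0.0013] F [-6.1   1.78  1.51] M [ 0.07  1.   -0.15] g 0.566 63.4
jig mm 26.7 35.6 z 43.9 Fjig -6.3 -0.7
t 17.72 pos [ 0.5967 -0.1324  0.0439] yaw -22.81 tilt [-0.0032  0.0013] F [-6.86  0.95  1.65] M [ 0.1   0.99 -0.17] g 0.565 63.4
jig mm 26.7 35.5 z 43.9 Fjig -6.7 -1.8
```

>>> move_arm(rows=[[0, 0, -0.03, 0, 0, 0, -1], [0.02, 0, 0, 0, 0, 0, -1], [0.02, 0, 0, 0, 0, 0, -1], [0, 0, 0, 0, 0, 0, -1], [0, 0, 0, 0, 0, 0, -1], [0, 0, 0, 0, 0, 0, -1]])

```text
time: 18.22
tool_pos: [0.5968, -0.1324, 0.0439]
tool_rot: [-0.0, 0.98, -0.198, -0.002]
contact_force: [-6.1, 1.4, 1.1]
gripper_width: 0.563
grasp_force: 63.4
```

```bash
python3 -c "
from look import *
js();manip.grab_frame('wrist');js();manip.grab_frame('wrist');js()"
```

```text
t 18.22 pos [ 0.5968 -0.1324  0.0439] yaw -22.81 tilt [-0.004   0.0017] F [-6.14  1.36  1.06] M [ 0.14  1.05 -0.14] g 0.563 63.4
jig mm 26.7 35.6 z 43.9 Fjig -6.2 -1.1
t 18.27 pos [ 0.5967 -0.1324  0.0439] yaw -22.81 tilt [-0.0041  0.0017] F [-6.47  1.22  1.14] M [ 0.1   1.06 -0.2 ] g 0.567 63.4
jig mm 26.7 35.5 z 43.9 Fjig -6.4 -1.4
t 18.32 pos [ 0.5967 -0.1324  0.0439] yaw -22.81 tilt [-0.0041  0.0017] F [-6.83  1.1   1.39] M [ 0.13  1.05 -0.13] g 0.56 63.4
jig mm 26.7 35.5 z 43.9 Fjig -6.7 -1.6
```

>>> move_arm(rows=[[0, 0, 0, 0, 0.15, 0, -1], [0, 0, 0, 0, 0.1, 0, -1], [0.02, 0, 0, 0, 0, 0, -1], [0, 0, 0, 0, 0, 0, -1], [0, 0, 0, 0, 0, 0, -1]])

```text
time: 18.73
tool_pos: [0.5967, -0.1324, 0.0439]
tool_rot: [-0.0, 0.98, -0.198, -0.0]
contact_force: [-7.2, 1.5, 2.1]
gripper_width: 0.566
grasp_force: 63.4
```

```bash
python3 -c "
from look import *
js();manip.grab_frame('wrist');js();manip.grab_frame('wrist');js()"
```

```text
t 18.73 pos [ 0.5967 -0.1324  0.0439] yaw -22.81 tilt [-0.0008  0.0002] F [-7.23  1.47  2.1 ] M [ 0.14  1.23 -0.13] g 0.566 63.4
jig mm 26.7 35.5 z 43.9 Fjig -7.2 -1.5
t 18.78 pos [ 0.5967 -0.1324  0.0439] yaw -22.81 tilt [-0.0007  0.0003] F [-7.48  1.66  1.34] M [ 0.18  1.23 -0.11] g 0.563 63.4
jig mm 26.7 35.5 z 43.9 Fjig -7.5 -1.4
t 18.83 pos [ 0.5967 -0.1324  0.0439] yaw -22.82 tilt [-0.0008  0.0003] F [-8.03  1.78  1.63] M [ 0.21  1.23 -0.17] g 0.563 63.4
jig mm 26.6 35.5 z 43.9 Fjig -8.1 -1.5
```

>>> move_arm(rows=[[0.02, 0, 0, 0, 0, 0, -1], [0.02, 0, -0.01, 0, 0, 0, -1], [0, 0, 0, 0, 0, 0, -1], [0, 0, 0, 0, 0, 0, -1], [0, 0, 0, 0, 0, 0, -1], [0, 0, 0, 0, 0, 0, -1]])

```text
time: 19.33
tool_pos: [0.5967, -0.1324, 0.0439]
tool_rot: [-0.0, 0.98, -0.198, -0.001]
contact_force: [-8.1, 2.8, 2.6]
gripper_width: 0.566
grasp_force: 63.5
```

```bash
python3 -c "
from look import *
js();manip.grab_frame('wrist');js();manip.grab_frame('wrist');js()"
```

```text
t 19.33 pos [ 0.5967 -0.1324  0.0439] yaw -22.81 tilt [-0.0017  0.0006] F [-8.09  2.82  2.64] M [ 0.22  1.36 -0.16] g 0.566 63.5
jig mm 26.7 35.6 z 43.9 Fjig -8.5 -0.5
t 19.38 pos [ 0.5967 -0.1324  0.0439] yaw -22.81 tilt [-0.0017  0.0006] F [-9.    2.12  2.11] M [ 0.23  1.41 -0.2 ] g 0.562 63.5
jig mm 26.7 35.6 z 43.9 Fjig -9.1 -1.5
t 19.43 pos [ 0.5967 -0.1324  0.0439] yaw -22.81 tilt [-0.0017  0.0006] F [-8.2   2.27  2.38] M [ 0.25  1.35 -0.19] g 0.565 63.5
jig mm 26.7 35.5 z 43.9 Fjig -8.4 -1.1
```

>>> move_arm(rows=[[0.02, 0, 0, 0, 0.1, 0, -1], [0.01, 0, 0, 0, 0, 0, -1], [0, 0, 0, 0, 0, 0, -1], [0, 0, 0, 0, 0, 0, -1], [0, 0, 0, 0, 0, 0, -1], [0, 0, 0, 0, 0, 0, -1]])

```text
time: 19.93
tool_pos: [0.5967, -0.1324, 0.0439]
tool_rot: [-0.0, 0.98, -0.198, -0.0]
contact_force: [-9.5, 1.5, 3.5]
gripper_width: 0.563
grasp_force: 63.6
```

```bash
python3 -c "
from look import *
js();manip.grab_frame('wrist');js();manip.grab_frame('wrist');js()"
```

```text
t 19.93 pos [ 0.5967 -0.1324  0.0439] yaw -22.81 tilt [-0.0009  0.0002] F [-9.49  1.47  3.51] M [ 0.35  1.61 -0.2 ] g 0.563 63.6
jig mm 26.7 35.5 z 43.9 Fjig -9.3 -2.3
t 19.98 pos [ 0.5967 -0.1324  0.0439] yaw -22.81 tilt [-0.0009  0.0002] F [-9.65  2.18  4.17] M [ 0.31  1.62 -0.25] g 0.564 63.6
jig mm 26.7 35.6 z 43.9 Fjig -9.7 -1.7
t 20.03 pos [ 0.5967 -0.1324  0.0439] yaw -22.81 tilt [-0.0009  0.0002] F [-9.54  1.85  3.72] M [ 0.31  1.55 -0.19] g 0.566 63.6
jig mm 26.7 35.5 z 43.9 Fjig -9.5 -2.0
```

>>> move_arm(rows=[[0, 0, 0, 0, 0, 0, 0.3], [0, 0, 0, 0, 0, 0, 0.6], [0, 0, 0, 0, 0, 0, 1], [0, 0, 0, 0, 0, 0, 1], [0, 0, 0, 0, 0, 0, 1], [0, 0, 0, 0, 0, 0, 1], [0, 0, 0, 0, 0, 0, 1], [0, 0, 0, 0, 0, 0, 1]])

```text
time: 20.7
tool_pos: [0.5992, -0.1335, 0.0449]
tool_rot: [0.001, 0.98, -0.198, 0.003]
contact_force: [0.3, 0.7, -0.8]
gripper_width: 0.996
grasp_force: 0.0
```

Run:
```python
from look import *
js()
a=manip.grab_frame("scene")["img"];b=manip.grab_frame("wrist")["img"]
cv2.imwrite("pics/p4.png",np.hstack([cv2.resize(a[200:340,180:330],(400,373)),cv2.resize(b,(400,373))]))
```

```text
t 20.7 pos [ 0.5992 -0.1335  0.0449] yaw -22.8 tilt [ 0.0059 -0.0024] F [ 0.32  0.73 -0.76] M [-0.01  0.01 -0.01] g 0.996 0.0
jig mm 29.4 35.5 z 44.9 Fjig 0.0 0.8
```

View pics/p4.png

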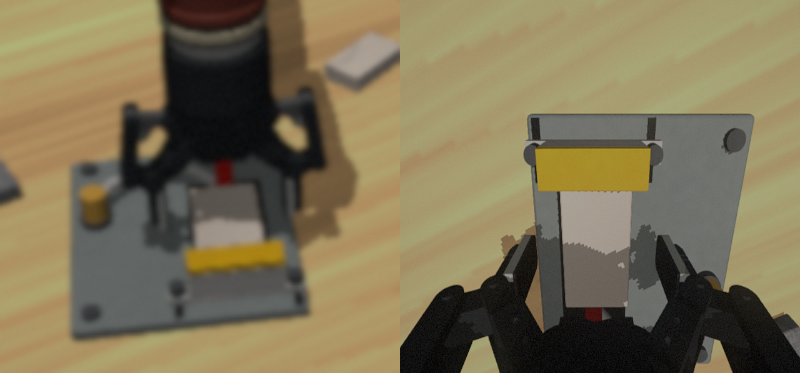

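The slip lies flat under the lip (its free top spans (560–630, 190–307) in the right half), with the red post against its end at (593,313) and the fingers clear. I retreat straight up.

>>> move_arm(rows=[[0, 0, -0.5, 0, 0, 0, 1], [0, 0, -1, 0, 0, 0, 1], [0, 0, -2, 0, 0, 0, 1], [0, 0, -3, 0, 0, 0, 1], [0, 0, -3, 0, 0, 0, 1], [0, 0, -3, 0, 0, 0, 1], [0, 0, -3, 0, 0, 0, 1], [0, 0, 0, 0, 0, 0, 1], [0, 0, 0, 0, 0, 0, 1]])

```text
time: 21.55
tool_pos: [0.5999, -0.1337, 0.2042]
tool_rot: [0.001, 0.98, -0.198, 0.006]
contact_force: [-0.2, 0.4, -0.4]
gripper_width: 0.999
grasp_force: 0.0
```

Run:
```python
from look import *
js()
f=manip.grab_frame("wrist");b=f["img"];cv2.imwrite("pics/p5.png",b)
```

```text
t 21.55 pos [ 0.5999 -0.1337  0.2042] yaw -22.8 tilt [ 0.0123 -0.0047] F [-0.24  0.37 -0.41] M [0.03 0.07 0.02] g 0.999 0.0
jig mm 30.1 35.6 z 204.2 Fjig -0.4 0.2
```

View pics/p5.png

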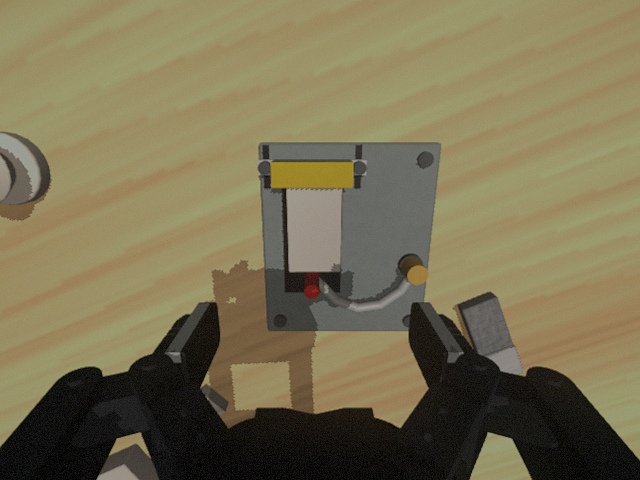

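The slip (288–342, 188–272) sits square under the lip with the post (313,288) against its end, and the hand is clear. I hand the job in.

```bash
python3 -c "
from plant import manip
print(manip.job_done())"
```

```text
the job is handed in; nothing more can be done
None
```

The marble slip is loaded flat under the lip and against the fixed edge. I pressed it home with about 10 N at the hand (edge force at most about 12 N), the post holds it, the hand is clear, and the job was handed in at about 22 s. While sliding before it reached the edge it briefly loaded the rubber bed to about 17 N, which I eased off.

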